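Hang the portafilter in the hand grinder's fork and grind a dose

TASK

Take the portafilter out of the tamping stand and hang it in the fork of the hand grinder: spout between the prongs, head pushed fully home against the back stop with its rim caught under the clip, so that it stays there by itself when you let go. Then, with it hanging there, turn the grinder's crank at least two full turns clockwise and let go. Leave the other things on the bar where they are.

Things in the scene. Friction and masses are not known exactly. Their poses are not given: they have to be found in the camera images.
- portafilter: Steel portafilter with dark wood handle, 0.37-0.58 kg, starting level in the tamping stand. Origin: centre of the head's flat underside; z up, handle along -x. Head: drum 58 mm across from z 0 to 18, then a rim 66 mm across to z 30. Centre of mass near x -40: handle-heavy, it tips off the fork's prongs unless its rim is under the clip.
- handle_mid (a point): Middle of the portafilter's handle, 125 mm behind the head's centre at z 18: the place to grip. Axes as portafilter. The handle is a rounded bar 26 mm wide and high, from x -78 to -184 of the portafilter; before it a brass collar 25 mm across (x -70 to -78) and a neck 15 mm across.
- spout (a point): Lower end of the portafilter's spout, 29 mm below the head's underside. The spout's stem is 18 mm across, under the head's centre; its mouth bends to x +18.
- grinder: Hand coffee grinder fixed to the bar, 335 mm tall. Origin: on the bar, on the vertical axis of burrs and crank. x points to its column (28 mm round, at x 75); the portafilter enters from its front, -x. Base plate x -45 to 110, y -65 to 65, 17 mm high. Above the fork a chute, 32 mm across, ends at z 178, with housing and hopper, 70 mm across, above it.
- fork_mid (a point): On the grinder's axis, 106 mm above the bar: mid-range of the fork clamped on the column. The fork's real height is set anew each time and not reported: its two level prong tops lie anywhere from z 92 to 120, to be felt or seen. Rigid. Prongs 9 mm wide, from grinder x -12 to 41, 26 mm gap between them (y -13 to 13) for the spout. Axes as grinder.
- stop_mid (a point): Also at z 106, at the face of the fork's back stop, an upright plate 35 mm behind the axis (grinder x 35) that the rim comes up against. From its top a clip 28 mm wide reaches forward to x 22, its underside 33.5 mm and top 37.5 mm above the prong tops: the 30 mm head slides under it with 3.5 mm to spare.
- seat_mid (a point): Also at z 106, at grinder x 2: where the head's centre is when home. Hung properly, the portafilter's x axis lies along the grinder's, with the handle drooping about 0.09 rad. With its centre at x -14 or less the head is still clear of the clip and can be set down on the prong ends from above.
- stand: Tamping stand fixed to the bar: base 125 x 100 mm, black seat blocks 45 mm high, steel walls 62 mm high along both sides and at the +x end, a rest 55 mm high under the portafilter's neck at x -58. Origin on the bar under the seat's centre. The portafilter lies in it with about the same axes, underside at z 45; lift it straight up.
- crank (a joint): Crank on top of the grinder, rad, growing clockwise seen from above, without stop that way. At 0 the arm points along the grinder's +x, at q it points q clockwise of that; it starts between -1 and 1. Arm radius 70 mm, its top at z 291; an acorn nut on the axis rises to z 301. It takes about 0.3 N m (4 to 5 N at the knob) and stays where it is left.
- crank_knob (a point): Centre of the crank's wooden knob, 314 mm above the bar: upright, 27 mm across, 41 mm high (z 293 to 334), spinning freely on its pin.
- tamper: Steel tamper with wooden knob, 58 mm across, 88 mm high, standing beside the stand; origin under its centre. Bystander.
- cup: White handleless espresso cup, 66 mm across, 55 mm high, near the grinder; origin under its centre. Bystander.
- pitcher: Steel milk pitcher, 76 mm across, 102 mm high; origin under its centre. Bystander.
- syrup: Amber syrup bottle, 66 mm across, 215 mm high; origin under its centre. Bystander.
- sugar_jar: Blue jar with steel lid, 84 mm across, 130 mm high; origin under its centre. Bystander.
- brush: Wooden brush 190 mm long, lying on the bar at the left; origin under its middle. Bystander.
- tumbler: Glass tumbler, 72 mm across, 95 mm high, at the right; origin under its centre. Bystander.
Things that resemble listed ones, but are neither listed nor needed, are in the scene too. Leave any blue look-alike of the portafilter alone.

How it is judged:
On the way, in this order (a step that is already met when the one before it is completed fails the run):
1. the portafilter hangs in the grinder's fork, let go of and at rest, its head home under the clip (x of portafilter in the frame of grinder between -0.008 and 0.006 m and y of portafilter in the frame of grinder between -0.007 and 0.007 m and height (world z) of portafilter between 0.086 and 0.13 m and angle between portafilter's own z axis and vertical below 0.16 rad and angle between the x axis of portafilter and the x axis of grinder, either way round below 0.2 rad and contact force between the fingers and portafilter below 0.2 N and linear speed of portafilter below 0.02 m/s), for 0.2 s.
2. the crank has been turned two full turns clockwise with the portafilter hanging in the fork (x of portafilter in the frame of grinder between -0.008 and 0.006 m and y of portafilter in the frame of grinder between -0.007 and 0.007 m and height (world z) of portafilter between 0.086 and 0.13 m and angle between portafilter's own z axis and vertical below 0.16 rad and angle between the x axis of portafilter and the x axis of grinder, either way round below 0.2 rad and value of joint crank above 11.3 rad), for 0.1 s.
At the end, for the whole second after the job is handed in: Portafilter hangs free and still in the fork: head centre -8 to +6 mm from the burr axis along the grinder's x, within 7 mm across, underside 86 to 130 mm up, tilt under 0.16 rad, x axes within 0.2 rad; crank beyond 11.3 rad (two turns from any start reach that); knob let go (all of step 2 and contact force between the fingers and portafilter below 0.2 N and linear speed of portafilter below 0.02 m/s and contact force between the fingers and grinder below 0.2 N); the robot touches nothing.
It fails at once if the crank is turned well before the portafilter hangs in the fork, or it falls out while grinding (value of joint crank above 1.8 rad and not (x of portafilter in the frame of grinder between -0.008 and 0.006 m and y of portafilter in the frame of grinder between -0.007 and 0.007 m and height (world z) of portafilter between 0.086 and 0.13 m and angle between portafilter's own z axis and vertical below 0.16 rad and angle between the x axis of portafilter and the x axis of grinder, either way round below 0.2 rad)).
It fails at once if a bystander is pushed more than 40 mm away (distance of any of tamper, cup, pitcher, syrup, sugar_jar, brush, tumbler from where it was at the start of the episode above 0.04 m).
It fails at once if a bystander is tipped over (angle between any of tamper, cup, pitcher, syrup, sugar_jar, tumbler's own z axis and vertical above 0.5 rad).
It also fails if it takes over 72 s, if anything falls off the work surface, if the arm or the gripper's body presses on something with over 40 N, if the wrist force passes 120 N, or if a joint passes its speed limit or range.

ROBOT

A 6-joint arm with a two-finger parallel gripper is mounted at the origin on the work surface. World frame = base frame: x ahead of the robot, y to its left, z up, the work surface at z = 0. Lengths are in m, angles in rad, forces in N, time in s.
With the tool pointing down it reaches from about 0.325 to 0.9 m from the base axis. Payload 6.1 kg.
Tool frame: the origin (TCP) lies midway between the tips of the shut fingers; the grasp point (between the pads) lies 19 mm behind it; z points along the fingers, y is the line along which they close (so a half turn about z gives the same grasp; the last joint's range is limited). The gripper opens to 87 mm and grips with 3 to 60 N. Pads are 19 mm wide; open, the fingers measure 117 mm over their backs; the gripper's body (75 mm by 190 mm) begins 51 mm behind the grasp point.
Start: joints at [-1.414, 0.22, 1.526, -0, 1.395, -0.126], TCP at [0.174, -0.6, 0.2] pointing down, gripper open.
Joint ranges: [-2.98, 2.98], [-0.91, 2.08], [0.09, 2.57], [-1.24, 4.39], [0.2, 2.65], [-2.68, 2.68]. Speed limits (rad/s): [2.57, 2.57, 3.01, 3.14, 3.14, 3.14].

INTERFACE

Orientations are given as a unit quaternion [w, x, y, z].
In Python, from workcell import env gives the robot as it stands.
- The arm moves only by the tool play_rows, never from a script. Its argument "steps" is a list of rows, each a list of 3 entries, a list of its own where there are three numbers: the opening, from 0 (shut) to 1 (fully open), then the shift along the tool's x, y, z normalised to -1 to 1, where 1 is 0.5 m, then the turn, a rotation vector about the tool's x, y, z normalised to -1 to 1, where 1 is 180 degrees. A call has 1 to 5 rows; each row is the pose to reach, as a shift and turn from the pose commanded when the call began, along the tool's axes at that moment, turning the shorter way round; what a row does not reach only later rows make up. A row lasts 1/8 s, in which the tool goes at most 62.5 mm and 10.7 degrees, less where a joint would pass 70% of its speed; a pose out of reach is approached as far as the arm can. A call with a number of a shift or a turn outside -1 to 1 is refused whole. A call with a gripper value outside its range is refused whole. The fingers move at their own pace and stop on an object; "newtons" is the grip in N (left out, the last holds). Time passes only in rows, so rows that repeat a pose let the fingers close. It gives the time, the measured TCP pose, the force, the opening and the grip force at its end, in the units of the state.
- env.get_obs(): the state, without advancing time (a new reading comes with each control period).
- env.get_image(name): name is "scene" or "top" or "wrist"; returns the picture (400x640x3 uint8, red, green, blue); there is no depth.
- env.camera_model(name): a dict with "fx", "fy", "cx", "cy" (pixels), "view" (4x4, takes a point from world to camera coordinates). Camera axes: x right, y down, z forward; pixel columns grow to the right and rows downward; lengths in m; the calibration is good to about 2 mm. The wrist camera is an equidistant fisheye: a pixel r from the principal point sees the ray r / f radians off the axis. A picture is of the moment at which its call begins: read the wrist's pose just before it. camera_model takes no time and is no camera call; for the wrist camera it gives the pose at the moment of the call.
- env.sign_off(): hands the job in; it is judged then, once.
Trained networks look in the newest picture that a camera, given by its name, has taken for a name from the list of things; names that differ only in an ending like _2 or _b are one class to them, and where a whole thing is asked for, a point or a joint stands for the part that bears it (a point fixed in the world has none). Each returns a list of dicts, best first, with "score" (0 to 1); they miss things now and then, are a little off and sometimes report something else, mostly with a low value. They report only what shows in the picture. A call takes as long as a camera call. They do not tell look-alikes from the thing itself.
- env.recognise(query, camera): "bbox" ([left, top, right, bottom] in pixels, round what is visible of it).
The state is a dict: "t": time; "qpos": joint angles; "qvel": joint speeds; "joint_efforts": joint torques, N m; "tool_pos": TCP position; "tcp_rot": TCP orientation; "wrist_force": force on the tool from outside, world axes, zero at the start; "wrist_torque": the same for the moment, N m; "gripper_width": finger opening in m; "finger_force": force on a finger pad.
Only numpy, scipy, OpenCV 4.12 (cv2) and the standard library are available. Lean on these libraries where they do the work, as an engineer would, in place of code of your own. Each camera call takes 0.05 s, during which the arm holds its last target. There are 200 camera calls.

## Working session

There is one attempt and no reset: what is moved stays moved. The work goes in short steps, Python scripts to look and compute and a tool call to move; the robot and the scene stay as the last step left them, time stands still between calls to the robot, and variables do not carry over. Pictures are saved under pics/ and viewed, at most 13 in all, crops included, and the job is handed in when it is done.

Besides the shell and the picture viewer there is one more tool, called as name(argument=value, ...) on one line, values as JSON. play_rows: Moves the arm, as the interface text tells. Scaled input: -1 to 1 covers 0.5 m each way for a shift and 180 degrees each way for a turn. Its arguments: {"type":"object","properties":{"steps":{"type":"array","items":{"type":"array"}},"newtons":{"type":"number"}},"required":["steps"]}

```bash
mkdir -p pics; ls
python3 - <<'E'
from workcell import env
import cv2, numpy as np
o=env.get_obs(); print(o['t'],o['tool_pos'],o['tcp_rot'],o['gripper_width'])
for c in ['scene','top']:
    im=env.get_image(c); cv2.imwrite(f'pics/{c}0.png',im[:,:,::-1])
    m=env.camera_model(c); print(c,m['fx'],m['fy'],m['cx'],m['cy'],np.round(m['view'],4).tolist())
    for q in ['portafilter','grinder','stand','crank_knob','handle_mid','cup','tamper','syrup','pitcher','sugar_jar']:
        print(q,[(np.round(d['bbox']).tolist(),round(d['score'],2)) for d in env.recognise(q,c)][:3])
E
```

```text
pics
0.0 [ 0.17428974 -0.59951561  0.19864381] [-9.57327284e-04  9.90020028e-01  1.40923482e-01 -1.27394203e-05] 0.08690760192608603
scene 476.64583160073585 476.64583160073585 326.31317448652527 196.11423390048972 [[-0.8046, 0.5937, -0.0113, 0.4744], [0.511, 0.6826, -0.5225, -0.1685], [-0.3024, -0.4262, -0.8526, 1.7062], [0.0, 0.0, 0.0, 1.0]]
portafilter [([356.0, 242.0, 417.0, 290.0], 0.95), ([334.0, 123.0, 374.0, 162.0], 0.92), ([459.0, 231.0, 508.0, 296.0], 0.83)]
grinder [([258.0, 134.0, 315.0, 228.0], 0.81), ([343.0, 261.0, 396.0, 305.0], 0.47)]
stand [([340.0, 264.0, 395.0, 307.0], 0.59), ([243.0, 188.0, 260.0, 206.0], 0.51), ([413.0, 333.0, 474.0, 381.0], 0.46)]
crank_knob [([259.0, 144.0, 267.0, 158.0], 0.69)]
handle_mid [([370.0, 178.0, 420.0, 229.0], 0.91), ([336.0, 123.0, 376.0, 162.0], 0.8), ([352.0, 240.0, 416.0, 292.0], 0.79)]
cup [([241.0, 189.0, 262.0, 205.0], 0.85), ([235.0, 122.0, 255.0, 154.0], 0.74)]
tamper [([364.0, 304.0, 382.0, 326.0], 0.86)]
syrup [([358.0, 325.0, 384.0, 363.0], 0.61), ([257.0, 135.0, 314.0, 227.0], 0.22)]
pitcher [([217.0, 157.0, 248.0, 190.
[... 565 characters left out ...]
54.0, 406.0, 211.0], 0.72)]
stand [([248.0, 172.0, 282.0, 206.0], 0.9), ([343.0, 155.0, 406.0, 210.0], 0.55)]
crank_knob [([177.0, 171.0, 187.0, 227.0], 0.64), ([386.0, 152.0, 400.0, 164.0], 0.62)]
handle_mid [([374.0, 247.0, 401.0, 312.0], 0.9), ([280.0, 252.0, 343.0, 269.0], 0.82), ([253.0, 172.0, 272.0, 237.0], 0.8)]
cup [([391.0, 143.0, 409.0, 165.0], 0.8), ([252.0, 173.0, 273.0, 241.0], 0.37)]
tamper [([228.0, 165.0, 247.0, 180.0], 0.48), ([254.0, 172.0, 281.0, 209.0], 0.29)]
syrup [([197.0, 139.0, 231.0, 162.0], 0.84), ([173.0, 172.0, 187.0, 228.0], 0.5)]
pitcher [([421.0, 137.0, 446.0, 171.0], 0.96), ([252.0, 171.0, 282.0, 206.0], 0.18)]
sugar_jar [([309.0, 107.0, 335.0, 138.0], 0.9)]
```

Run:
```python
import cv2
a=cv2.imread('pics/top0.png')[80:320,160:480]; cv2.imwrite('pics/topc.png',cv2.resize(a,None,fx=2.5,fy=2.5,interpolation=cv2.INTER_CUBIC))
a=cv2.imread('pics/scene0.png')[110:400,200:520]; cv2.imwrite('pics/scenec.png',cv2.resize(a,(640,580),interpolation=cv2.INTER_CUBIC))
```

```text
(no output)
```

View pics/topc.png

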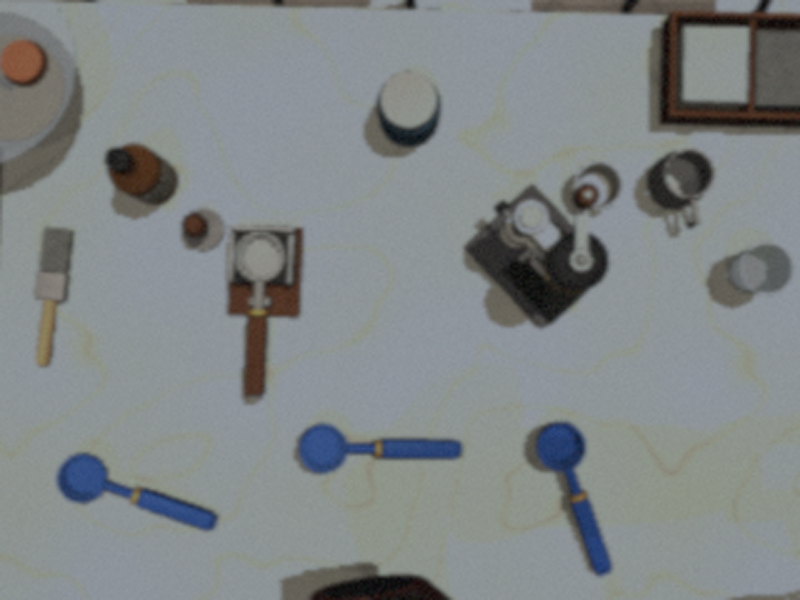

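View pics/scenec.png

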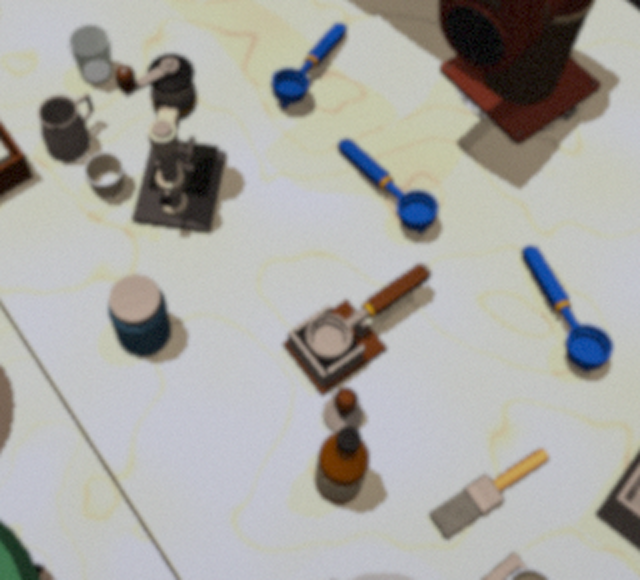

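```bash
cat > h.py <<'E'
from workcell import env
import numpy as np, cv2
from scipy.spatial.transform import Rotation as R
def bp(c,u,v,z,m=None):
    m=m or env.camera_model(c); V=np.array(m['view']); Rm,t=V[:3,:3],V[:3,3]
    a=np.array([(u-m['cx'])/m['fx'],(v-m['cy'])/m['fy']]); 
    if c=='wrist':
        r=np.hypot(*a); d=np.array([*(a/max(r,1e-9)*np.sin(r)),np.cos(r)])
    else: d=np.array([*a,1])
    o=-Rm.T@t; d=Rm.T@d
    return o+d*(z-o[2])/d[2]
def pj(c,p,m=None):
    m=m or env.camera_model(c); V=np.array(m['view']); q=V[:3,:3]@np.array(p)+V[:3,3]
    if c=='wrist':
        n=np.hypot(q[0],q[1]); th=np.arctan2(n,q[2]); return np.array([m['cx']+m['fx']*th*q[0]/n,m['cy']+m['fy']*th*q[1]/n])
    return np.array([m['cx']+m['fx']*q[0]/q[2],m['cy']+m['fy']*q[1]/q[2]])
def rot(o): return R.from_quat(np.roll(o['tcp_rot'],-1))
E
python3 - <<'E'
from h import *
T=lambda x,y,z:np.round(bp('top',x/2.5+160-.3,y/2.5+80-.3,z),3)[:2]
S=lambda x,y,z:np.round(bp('scene',x/2+200,y/2+110,z),3)[:2]
print('axis nut',T(581,260,.30),'knob',T(586,195,.334), 'coltop',T(530,215,.18))
print('base',[T(*p,.017) for p in [(533,187),(468,245),(543,325),(605,270)]])
print('scene base',[S(*p,.017) for p in [(150,145),(135,225),(210,230),(225,150)]],'knob',S(124,77,.314),'nut',S(172,65,.3))
print('pf head',T(260,257,.075),'handle end',T(254,395,.063),'collar',T(258,312,.075),S(330,333,.075),S(425,270,.063))
E
```

```text
axis nut [ 0.589 -0.195] knob [ 0.659 -0.194] coltop [ 0.651 -0.147]
base [array([ 0.707, -0.166]), array([ 0.625, -0.079]), array([ 0.518, -0.184]), array([ 0.595, -0.266])]
scene base [array([ 0.611, -0.265]), array([ 0.715, -0.15 ]), array([ 0.623, -0.07 ]), array([ 0.514, -0.18 ])] knob [ 0.659 -0.2  ] nut [ 0.589 -0.187]
pf head [0.598 0.198] handle end [0.415 0.202] collar [0.525 0.199] [0.596 0.199] [0.414 0.202]
```

```bash
cat >> h.py <<'E'
def go(p,yaw,o=None,pitch=0):
    """normalised shift & turn to TCP p, tool x at yaw deg, pointing down; pitch>0 raises the tool-x side"""
    o=o or env.get_obs(); Rc=rot(o)
    Rt=R.from_euler('z',yaw,degrees=True)*R.from_euler('y',-pitch,degrees=True)*R.from_euler('x',180,degrees=True)
    s=Rc.inv().apply(np.array(p)-o['tool_pos'])/.5; w=(Rc.inv()*Rt).as_rotvec()/np.pi
    print('shift',np.round(s,4).tolist(),'turn',np.round(w,4).tolist())
E
python3 -c "
from h import *
go((.33,-.2,.2),8); go((.47,.2,.2),-1.2)"
```

```text
shift [0.5221, -0.6817, -0.0005] turn [0.0, -0.0, 0.0456]
shift [1.0142, -1.3718, -0.0005] turn [0.0, -0.0, 0.0967]
```

play_rows(steps=[[1,[0.52,-0.68,0],[0,0,0.045]],[1,[0.52,-0.68,0],[0,0,0.045]],[1,[0.52,-0.68,0],[0,0,0.045]],[1,[0.52,-0.68,0],[0,0,0.045]],[1,[0.52,-0.68,0],[0,0,0.045]]])

```text
t: 1.72
tool_pos: [0.2879, -0.3071, 0.1999]
tcp_rot: [0.0, 0.998, 0.07, 0.0]
wrist_force: [1.2, 0.3, 0.5]
gripper_width: 0.0869
finger_force: 0.0
```

```bash
python3 -c "
from h import *
go((.46,.2,.16),-1.2)"
```

```text
shift [0.483, -0.9559, 0.0795] turn [0.0002, -0.0002, 0.0515]
```

play_rows(steps=[[1,[0.48,-0.956,0.08],[0,0,0.0515]],[1,[0.48,-0.956,0.08],[0,0,0.0515]],[1,[0.48,-0.956,0.08],[0,0,0.0515]],[1,[0.48,-0.956,0.08],[0,0,0.0515]],[1,[0.48,-0.956,0.08],[0,0,0.0515]]])

```text
t: 2.35
tool_pos: [0.3864, -0.0142, 0.1772]
tcp_rot: [0.0, 1.0, -0.01, 0.001]
wrist_force: [1.4, 0.3, -0.6]
gripper_width: 0.087
finger_force: 0.0
```

```bash
python3 -c "
from h import *
go((.46,.2,.16),-1.2)"
```

```text
shift [0.1383, -0.4314, 0.0343] turn [0.0002, -0.0007, 0.0001]
```

play_rows(steps=[[1,[0.138,-0.431,0.034],[0,0,0]],[1,[0.138,-0.431,0.034],[0,0,0]],[1,[0.138,-0.431,0.034],[0,0,0]],[1,[0.138,-0.431,0.034],[0,0,0]],[1,[0.138,-0.431,0.034],[0,0,0]]])

```text
t: 2.98
tool_pos: [0.4591, 0.2002, 0.1593]
tcp_rot: [-0.0, 1.0, -0.008, -0.0]
wrist_force: [-0.9, -0.3, 0.3]
gripper_width: 0.0872
finger_force: 0.0
```

Run:
```python
from h import *
o=env.get_obs(); m=env.camera_model('wrist'); im=env.get_image('wrist')
print(o['t'],o['tool_pos'],m['fx'],m['cx'],m['cy'],np.round(m['view'],3).tolist())
for p in [(.598,.198,.075),(.4145,.202,.063),(.527,.2,.075)]:
    u=pj('wrist',p,m); print(u); cv2.circle(im,tuple(int(round(x)) for x in u),3,(255,0,0),1)
cv2.imwrite('pics/w1.png',im[:,:,::-1])
```

```text
2.975 [0.45914323 0.20017153 0.15927629] 309.70691628693146 323.2779380788737 199.35493167005313 [[-0.016, -1.0, 0.0, 0.208], [-0.955, 0.016, 0.295, 0.411], [-0.295, 0.005, -0.955, 0.488], [0.0, 0.0, 0.0, 1.0]]
[323.18388539  40.84440293]
[322.18170906 236.14735767]
[322.20996196 121.30824775]
```

View pics/w1.png

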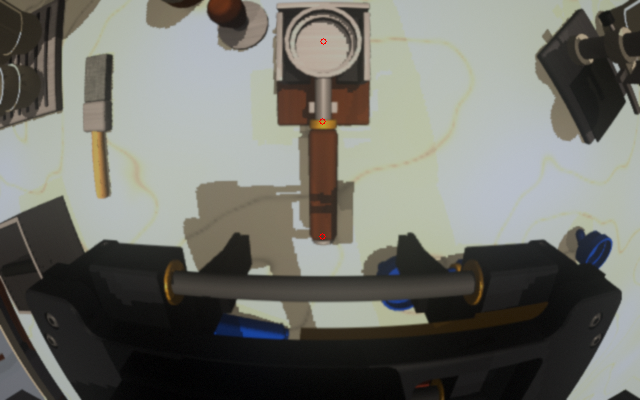

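play_rows(steps=[[1,[0.055,0,0.12],[0,0,0]],[1,[0.055,0,0.23],[0,0,0]],[1,[0.055,0,0.23],[0,0,0]],[1,[0.055,0,0.23],[0,0,0]],[1,[0.055,0,0.23],[0,0,0]]], newtons=60)

```text
t: 3.65
tool_pos: [0.4891, 0.1977, 0.0481]
tcp_rot: [-0.001, 1.0, -0.01, 0.003]
wrist_force: [-0.0, 0.5, -0.0]
gripper_width: 0.0871
finger_force: 0.0
```

play_rows(steps=[[0,[0,0,0],[0,0,0]],[0,[0,0,0],[0,0,0]],[0,[0,0,0],[0,0,0]],[0,[0,0,0],[0,0,0]],[0,[0,0,0],[0,0,0]]], newtons=60)

```text
t: 4.28
tool_pos: [0.4866, 0.1974, 0.0445]
tcp_rot: [0.0, 1.0, -0.01, -0.0]
wrist_force: [0.2, -0.2, -0.7]
gripper_width: 0.0451
finger_force: 0.0
```

play_rows(steps=[[0,[0,-0.004,0],[0,0,0]],[0,[0,-0.004,0],[0,0,0]],[0,[0,-0.004,0],[0,0,0]],[0,[0,-0.004,0],[0,0,0]]], newtons=60)

```text
t: 4.78
tool_pos: [0.4867, 0.1996, 0.0447]
tcp_rot: [-0.0, 1.0, -0.01, -0.0]
wrist_force: [0.1, 1.9, -0.6]
gripper_width: 0.0252
finger_force: 60.0
```

play_rows(steps=[[0,[0,0,-0.04],[0,0,0]],[0,[0,0,-0.1],[0,0,0]],[0,[0,0,-0.16],[0,0,0]],[0,[0,0,-0.22],[0,0,0]],[0,[0,0,-0.22],[0,0,0]]])

```text
t: 5.4
tool_pos: [0.488, 0.1996, 0.1564]
tcp_rot: [-0.0, 1.0, -0.01, 0.002]
wrist_force: [0.1, -0.4, -5.6]
gripper_width: 0.0247
finger_force: 60.0
```

Run:
```python
from h import *
o=env.get_obs(); m=env.camera_model('wrist'); im=env.get_image('wrist'); p=o['tool_pos']; print(p,o['wrist_force'],o['wrist_torque'])
Rt=rot(o)
# predicted points if held level and at x -112: tool coords (x fwd, z: depth)
for q in [(.112,0,-.03),(.145,0,-.031),(.079,0,-.031),(.112,.033,-.031),(.112,-.033,-.031),(.038,0,-.031)]:
    u=pj('wrist',p+Rt.apply(q),m); cv2.circle(im,tuple(int(round(x)) for x in u),2,(255,0,0),-1)
cv2.imwrite('pics/w2.png',im[:,:,::-1])
go((.43,.0,.16),20)
go((.5,-.28,.16),45)
```

```text
[0.48804986 0.1996102  0.15635754] [ 0.11782948 -0.42310118 -5.5652194 ] [0.06509111 0.43693657 0.0267269 ]
shift [-0.1051, 0.4008, -0.0114] turn [0.0, -0.0001, -0.1176]
shift [0.0464, 0.9578, -0.0113] turn [0.0, -0.0, -0.2565]
```

View pics/w2.png

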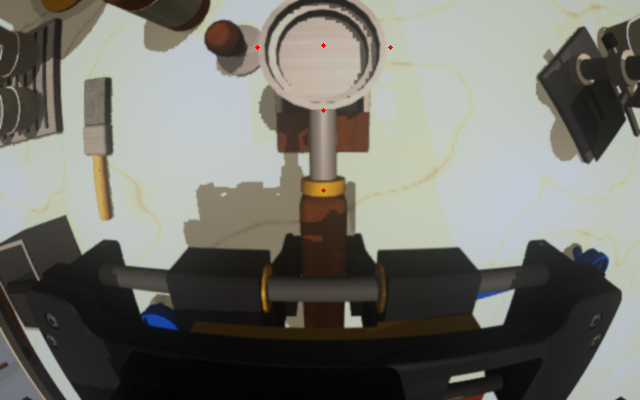

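```bash
cat > fit.py <<'E'
from h import *
from scipy.optimize import least_squares
def proj(prm,o,m):
    dx,th,lat=prm; Rt=rot(o); a=np.linspace(0,2*np.pi,181)
    P=np.c_[33e-3*np.cos(a),33e-3*np.sin(a),np.full(181,12e-3)] # rel. to handle axis z 18
    P=np.r_[P,[[-.070,.0125,0],[-.070,-.0125,0]]]
    P[:,0]+=.112+dx; x=P[:,0]*np.cos(th)+P[:,2]*np.sin(th); z=-P[:,0]*np.sin(th)+P[:,2]*np.cos(th) # th>0: head droops
    Q=np.c_[x,-P[:,1]+lat,-.019-z]
    return np.array([pj('wrist',o['tool_pos']+Rt.apply(q),m) for q in Q])
def fit(l,r,b,cy,o,m):
    def f(p):
        u=proj(p,o,m); c=u[:181]
        return [c[:,0].min()-l,c[:,0].max()-r,c[:,1].max()-b,.5*(u[181:,1].mean()-cy)]
    s=least_squares(f,[0,0,0],x_scale=[.01,.05,.01]); return s.x,s.fun
E
python3 - <<'E'
from fit import *
o=env.get_obs(); m=env.camera_model('wrist')
g=cv2.imread('pics/w2.png'); 
for r in (35,45,55): print(r,g[r,250:275].mean(1).round().astype(int).tolist(),g[r,375:400].mean(1).round().astype(int).tolist())
print(g[95:125,318].mean(1).round().astype(int).tolist())
print(fit(260,388,109,179,o,m))
E
```

```text
35 [132, 132, 132, 134, 134, 134, 136, 139, 142, 148, 153, 156, 158, 158, 158, 151, 125, 75, 49, 50, 63, 109, 165, 183, 185] [51, 62, 104, 150, 171, 177, 177, 177, 177, 182, 187, 189, 189, 188, 190, 188, 189, 188, 188, 189, 188, 189, 189, 189, 189]
45 [135, 137, 142, 146, 149, 148, 150, 85, 158, 161, 162, 163, 162, 147, 109, 69, 55, 56, 87, 145, 174, 181, 183, 182, 182] [72, 59, 53, 57, 88, 140, 171, 179, 179, 178, 180, 184, 188, 190, 189, 85, 189, 189, 190, 190, 189, 189, 190, 189, 189]
55 [140, 140, 141, 141, 142, 142, 143, 146, 153, 159, 160, 161, 161, 158, 139, 101, 67, 73, 124, 168, 182, 184, 185, 185, 179] [82, 67, 59, 74, 120, 166, 179, 182, 181, 180, 182, 186, 190, 190, 189, 191, 190, 190, 190, 190, 191, 190, 191, 189, 190]
[176, 176, 174, 173, 173, 168, 150, 148, 164, 178, 180, 180, 180, 173, 152, 137, 131, 130, 131, 130, 130, 130, 130, 130, 129, 129, 129, 129, 129, 129]
(array([-0.00034956,  0.05628604,  0.00034093]), array([ 0.01083542, -0.01106714,  0.45053897, -0.99648986]))
```

```bash
cat >> h.py <<'E'
AX=np.array([.589,-.195]); GY=45.
def place(hx,hz,pitch,hy=0,grip=.112,gy=None):
    """tool move putting head centre at grinder x hx, y hy, underside hz, head level"""
    gy=GY if gy is None else gy
    f=np.array([np.cos(np.radians(gy)),np.sin(np.radians(gy))]); n=np.array([-f[1],f[0]])
    ph=np.radians(pitch); xy=AX+f*(hx-grip+.019*np.sin(ph))+n*hy
    p=(*xy,hz+.018-.019*np.cos(ph)); print('target',np.round(p,4)); go(p,gy,pitch=pitch)
E
python3 -c "
from h import *
go((.40,0.,.16),15,pitch=3.2)"
```

```text
shift [-0.1651, 0.402, -0.0114] turn [0.0025, 0.0176, -0.0898]
```

play_rows(steps=[[0,[-0.08,0.07,-0.01],[0,0.005,-0.02]],[0,[-0.165,0.17,-0.01],[0.001,0.01,-0.05]],[0,[-0.165,0.28,-0.01],[0.002,0.017,-0.09]],[0,[-0.165,0.36,-0.01],[0.0025,0.0176,-0.09]],[0,[-0.165,0.402,-0.01],[0.0025,0.0176,-0.09]]])

```text
t: 6.08
tool_pos: [0.398, -0.0016, 0.1572]
tcp_rot: [-0.004, 0.991, 0.13, 0.026]
wrist_force: [-0.1, -0.2, -4.3]
gripper_width: 0.0249
finger_force: 60.0
```

```bash
python3 -c "
from h import *
go((.38,-.25,.16),40,pitch=3.2)"
```

```text
shift [-0.1621, 0.4708, -0.0145] turn [0.0072, 0.0012, -0.1392]
```

play_rows(steps=[[0,[-0.035,0.08,-0.005],[0,0,-0.02]],[0,[-0.07,0.19,-0.01],[0.003,0,-0.055]],[0,[-0.115,0.31,-0.014],[0.005,0,-0.09]],[0,[-0.15,0.42,-0.014],[0.007,0.001,-0.125]],[0,[-0.162,0.47,-0.014],[0.007,0.001,-0.139]]])

```text
t: 6.7
tool_pos: [0.3805, -0.2503, 0.1596]
tcp_rot: [-0.01, 0.939, 0.342, 0.027]
wrist_force: [-0.1, 0.4, -4.5]
gripper_width: 0.0251
finger_force: 60.0
```

```bash
python3 -c "
from h import *
place(-.13,.155,3.2)"
```

```text
target [ 0.4186 -0.3654  0.154 ]
shift [-0.0901, 0.2252, 0.006] turn [0.0015, -0.0002, -0.0277]
```

play_rows(steps=[[0,[-0.03,0.06,0.003],[0,0,-0.01]],[0,[-0.06,0.15,0.006],[0.001,0,-0.02]],[0,[-0.09,0.21,0.006],[0.0015,0,-0.0277]],[0,[-0.09,0.225,0.006],[0.0015,0,-0.0277]],[0,[-0.09,0.225,0.006],[0.0015,0,-0.0277]]])

```text
t: 7.32
tool_pos: [0.42, -0.3617, 0.1546]
tcp_rot: [-0.011, 0.923, 0.383, 0.027]
wrist_force: [-0.3, 1.0, -5.8]
gripper_width: 0.0248
finger_force: 60.0
```

Run:
```python
from fit import *
o=env.get_obs(); m=env.camera_model('wrist'); im=env.get_image('wrist'); print(o['tool_pos'],o['wrist_force'])
cv2.imwrite('pics/w3raw.png',im[:,:,::-1])
f=np.array([1,1])/2**.5; n=np.array([-1,1])/2**.5
g=lambda x,y,z:[*(AX+f*x+n*y),z]
for z,c in ((.092,(255,0,0)),(.12,(0,255,0))):
  for x in (-.012,):
    for y in (-.022,-.013,.013,.022):
      cv2.circle(im,tuple(int(round(v)) for v in pj('wrist',g(x,y,z),m)),1,c,-1)
for p in [(-.045,-.065,.017),(-.045,.065,.017),(.110,.065,.017),(.11,-.065,.017),(0,0,.017)]:
    cv2.circle(im,tuple(int(round(v)) for v in pj('wrist',g(*p),m)),3,(255,255,0),1)
cv2.imwrite('pics/w3.png',cv2.resize(im[:300,120:520],(800,600),interpolation=cv2.INTER_CUBIC)[:,:,::-1])
```

```text
[ 0.41996707 -0.36174946  0.15463192] [-0.34933234  1.03081265 -5.82853936]
```

View pics/w3.png

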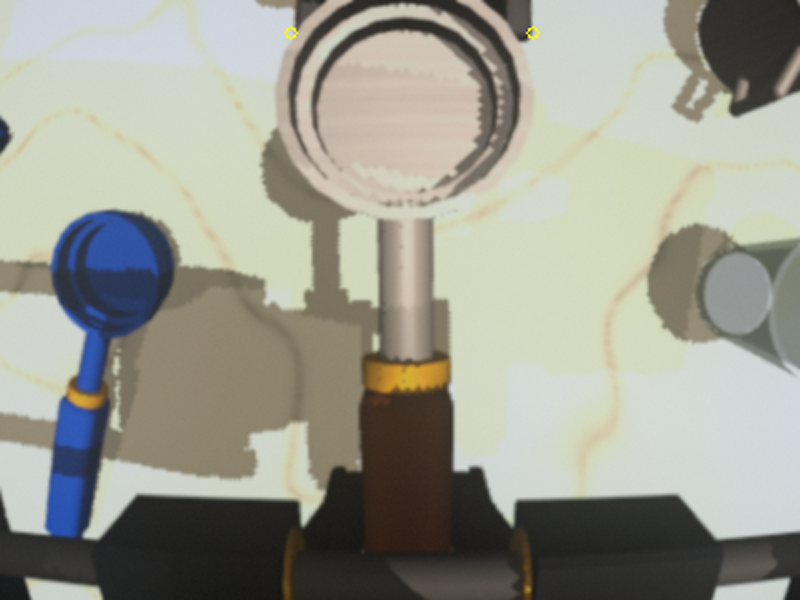

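```bash
python3 -c "
from h import *
print(env.get_obs()['tool_pos'])
place(-.018,.133,3.2)"
```

```text
[ 0.42003141 -0.36134423  0.15510679]
target [ 0.4978 -0.2862  0.132 ]
shift [0.2133, 0.004, 0.0587] turn [-0.0001, -0.0008, 0.0005]
```

play_rows(steps=[[0,[0.03,0.004,0.045],[0,0,0]],[0,[0.1,0.004,0.0587],[0,0,0]],[0,[0.17,0.004,0.0587],[0,0,0]],[0,[0.213,0.004,0.0587],[0,0,0]],[0,[0.213,0.004,0.0587],[0,0,0]]])

```text
t: 8.0
tool_pos: [0.4989, -0.2853, 0.1336]
tcp_rot: [-0.01, 0.923, 0.385, 0.027]
wrist_force: [-0.4, -0.3, -5.3]
gripper_width: 0.0252
finger_force: 60.0
```

Run:
```python
from fit import *
o=env.get_obs(); m=env.camera_model('wrist'); im=env.get_image('wrist'); print(o['t'],o['tool_pos'],o['wrist_force'],o['wrist_torque'])
place(-.018,.133,3.2)
place(-.018,.12,3.2)
cv2.imwrite('pics/w4.png',cv2.resize(im[:240,160:480],(800,600),interpolation=cv2.INTER_CUBIC)[:,:,::-1])
```

```text
8.0 [ 0.49894692 -0.28532461  0.13358515] [-0.38444752 -0.33460923 -5.27261865] [-0.37302922  0.32656135 -0.0429554 ]
target [ 0.4978 -0.2862  0.132 ]
shift [-0.0007, -0.0008, 0.0029] turn [0.0007, -0.0005, 0.0013]
target [ 0.4978 -0.2862  0.119 ]
shift [-0.0022, -0.0009, 0.0288] turn [0.0007, -0.0005, 0.0013]
```

View pics/w4.png

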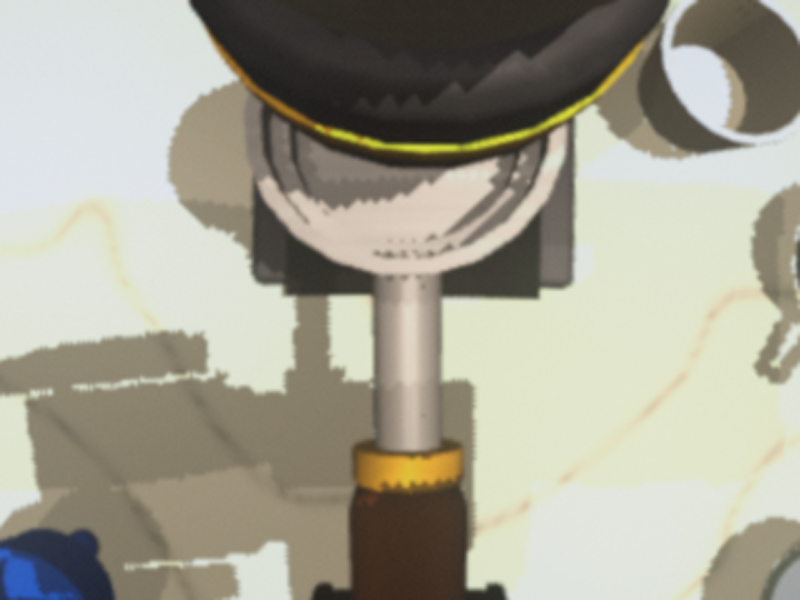

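play_rows(steps=[[0,[-0.001,0.004,0],[0,0,0]],[0,[-0.002,0.004,0.005],[0,0,0]],[0,[-0.002,0.004,0.01],[0,0,0]],[0,[-0.002,0.004,0.015],[0,0,0]],[0,[-0.002,0.004,0.02],[0,0,0]]])

```text
t: 8.68
tool_pos: [0.4996, -0.2896, 0.1234]
tcp_rot: [-0.01, 0.923, 0.383, 0.027]
wrist_force: [0.1, -0.8, -5.3]
gripper_width: 0.0252
finger_force: 60.0
```

play_rows(steps=[[0,[0,0,0.003],[0,0,0]],[0,[0,0,0.006],[0,0,0]],[0,[0,0,0.009],[0,0,0]]])

```text
t: 9.05
tool_pos: [0.5, -0.2893, 0.1192]
tcp_rot: [-0.01, 0.923, 0.383, 0.027]
wrist_force: [-0.9, 0.3, -5.3]
gripper_width: 0.025
finger_force: 60.0
```

play_rows(steps=[[0,[0,0,0.003],[0,0,0]],[0,[0,0,0.006],[0,0,0]],[0,[0,0,0.009],[0,0,0]]])

```text
t: 9.43
tool_pos: [0.5001, -0.2892, 0.1146]
tcp_rot: [-0.01, 0.923, 0.383, 0.027]
wrist_force: [0.5, -0.0, -4.6]
gripper_width: 0.0252
finger_force: 60.0
```

play_rows(steps=[[0,[0,0,0.003],[0,0,0]],[0,[0,0,0.006],[0,0,0]],[0,[0,0,0.009],[0,0,0]]])

```text
t: 9.8
tool_pos: [0.5003, -0.289, 0.1101]
tcp_rot: [-0.01, 0.923, 0.383, 0.027]
wrist_force: [0.7, 0.1, -4.9]
gripper_width: 0.025
finger_force: 60.0
```

play_rows(steps=[[0,[0,0,0.003],[0,0,0]],[0,[0,0,0.006],[0,0,0]],[0,[0,0,0.006],[0,0,0]]])

```text
t: 10.18
tool_pos: [0.5003, -0.2888, 0.107]
tcp_rot: [-0.01, 0.923, 0.383, 0.027]
wrist_force: [1.5, 0.1, -4.7]
gripper_width: 0.025
finger_force: 60.0
```

play_rows(steps=[[0,[0,0,0.003],[0,0,0]],[0,[0,0,0.006],[0,0,0]],[0,[0,0,0.006],[0,0,0]]])

```text
t: 10.55
tool_pos: [0.5005, -0.2887, 0.104]
tcp_rot: [-0.01, 0.923, 0.383, 0.027]
wrist_force: [0.0, -0.2, -4.2]
gripper_width: 0.0255
finger_force: 60.0
```

play_rows(steps=[[0,[0,0,0.003],[0,0,0]],[0,[0,0,0.006],[0,0,0]],[0,[0,0,0.006],[0,0,0]]])

```text
t: 10.92
tool_pos: [0.5006, -0.2885, 0.101]
tcp_rot: [-0.01, 0.923, 0.383, 0.027]
wrist_force: [-0.3, 0.5, -4.9]
gripper_width: 0.0251
finger_force: 60.0
```

play_rows(steps=[[0,[0,0,0.003],[0,0,0]],[0,[0,0,0.006],[0,0,0]],[0,[0,0,0.006],[0,0,0]]])

```text
t: 11.3
tool_pos: [0.5007, -0.2884, 0.098]
tcp_rot: [-0.01, 0.923, 0.383, 0.027]
wrist_force: [-0.4, 0.5, -5.0]
gripper_width: 0.0249
finger_force: 60.0
```

play_rows(steps=[[0,[0,0,0.003],[0,0,0]],[0,[0,0,0.006],[0,0,0]],[0,[0,0,0.006],[0,0,0]]])

```text
t: 11.68
tool_pos: [0.5008, -0.2883, 0.095]
tcp_rot: [-0.01, 0.923, 0.383, 0.027]
wrist_force: [0.4, -0.5, -5.4]
gripper_width: 0.0251
finger_force: 60.0
```

play_rows(steps=[[0,[0,0,0.003],[0,0,0]],[0,[0,0,0.006],[0,0,0]],[0,[0,0,0.006],[0,0,0]]])

```text
t: 12.05
tool_pos: [0.501, -0.2882, 0.0921]
tcp_rot: [-0.01, 0.923, 0.383, 0.027]
wrist_force: [-0.7, 0.4, -5.3]
gripper_width: 0.0253
finger_force: 60.0
```

Run:
```python
from fit import *
o=env.get_obs(); print(o['t'],o['tool_pos'],o['wrist_force'],o['wrist_torque'])
im=env.get_image('wrist')
cv2.imwrite('pics/w5.png',cv2.resize(im[:240,160:480],(800,600),interpolation=cv2.INTER_CUBIC)[:,:,::-1])
```

```text
12.05 [ 0.50097389 -0.2881852   0.09206459] [-0.74915649  0.39008192 -5.32090898] [-0.31694179  0.26743886 -0.02830726]
```

View pics/w5.png

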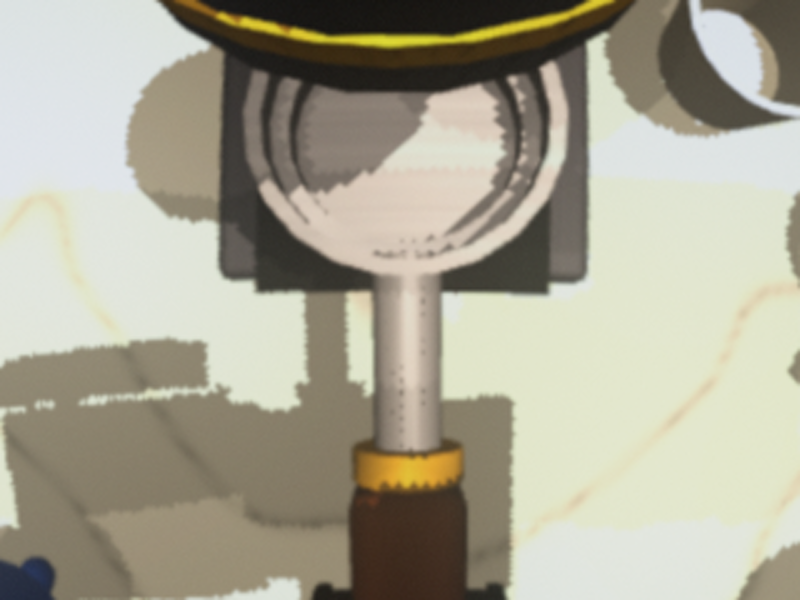

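play_rows(steps=[[0,[0,-0.002,0.002],[0,0,0]],[0,[0,-0.002,0.004],[0,0,0]],[0,[0,-0.002,0.004],[0,0,0]]])

```text
t: 12.48
tool_pos: [0.5005, -0.2875, 0.0903]
tcp_rot: [-0.01, 0.923, 0.383, 0.027]
wrist_force: [0.5, 1.6, -4.3]
gripper_width: 0.025
finger_force: 60.0
```

```bash
python3 -c "
from h import *
o=env.get_obs(); print(o['tool_pos'],o['wrist_force'],o['wrist_torque'])"
```

```text
[ 0.5004793  -0.28751917  0.09029612] [ 0.49294121  1.6216876  -4.32245762] [-0.2789591   0.24774353  0.06479987]
```

play_rows(steps=[[0,[0,0,0.002],[0,0,0]],[0,[0,0,0.004],[0,0,0]],[0,[0,0,0.004],[0,0,0]]])

```text
t: 12.85
tool_pos: [0.5006, -0.2876, 0.0884]
tcp_rot: [-0.009, 0.923, 0.383, 0.027]
wrist_force: [-1.4, -0.7, -2.3]
gripper_width: 0.0251
finger_force: 60.0
```

```bash
python3 -c "
from h import *
o=env.get_obs(); print(o['tool_pos'],o['wrist_force'],o['wrist_torque'])"
```

```text
[ 0.50062609 -0.28764267  0.08844904] [-1.3747491  -0.69470039 -2.32962295] [-0.21617451  0.32475759  0.04332035]
```

play_rows(steps=[[0,[0,0,0.002],[0,0,0]],[0,[0,0,0.003],[0,0,0]],[0,[0,0,0.003],[0,0,0]]])

```text
t: 13.22
tool_pos: [0.5007, -0.2876, 0.0869]
tcp_rot: [-0.009, 0.923, 0.383, 0.027]
wrist_force: [-2.2, -2.1, -0.8]
gripper_width: 0.0253
finger_force: 60.0
```

```bash
python3 -c "
from h import *
o=env.get_obs(); print(o['tool_pos'],o['wrist_force'],o['wrist_torque'])"
```

```text
[ 0.50066762 -0.28764875  0.08694119] [-2.17984551 -2.09478144 -0.82101217] [-0.29831889  0.37452701 -0.01770666]
```

play_rows(steps=[[0,[0,0,-0.004],[0,0,0]],[0,[0,0,-0.007],[0,0,0]],[0,[0.006,0,-0.0067],[0,0,0]],[0,[0.012,0,-0.0063],[0,0,0]],[0,[0.012,0,-0.0063],[0,0,0]]])

```text
t: 13.85
tool_pos: [0.5049, -0.2827, 0.0901]
tcp_rot: [-0.01, 0.923, 0.383, 0.027]
wrist_force: [0.2, -0.2, -3.3]
gripper_width: 0.0248
finger_force: 60.0
```

play_rows(steps=[[0,[0.005,0,0.0003],[0,0,0]],[0,[0.01,0,0.0006],[0,0,0]],[0,[0.015,0,0.0008],[0,0,0]],[0,[0.015,0,0.0008],[0,0,0]]])

```text
t: 14.35
tool_pos: [0.5103, -0.2777, 0.0904]
tcp_rot: [-0.01, 0.923, 0.383, 0.028]
wrist_force: [0.3, 0.5, -3.5]
gripper_width: 0.025
finger_force: 60.0
```

play_rows(steps=[[0,[0.004,0,0.0002],[0,0,0]],[0,[0.008,0,0.0004],[0,0,0]],[0,[0.008,0,0.0004],[0,0,0]]])

```text
t: 14.72
tool_pos: [0.513, -0.2749, 0.0904]
tcp_rot: [-0.01, 0.923, 0.383, 0.027]
wrist_force: [0.7, 0.4, -3.4]
gripper_width: 0.025
finger_force: 60.0
```

play_rows(steps=[[0,[0.003,0,0.0002],[0,0,0]],[0,[0.006,0,0.0003],[0,0,0]],[0,[0.006,0,0.0003],[0,0,0]]])

```text
t: 15.1
tool_pos: [0.5137, -0.2743, 0.0903]
tcp_rot: [-0.009, 0.923, 0.383, 0.026]
wrist_force: [-5.8, -5.3, -1.9]
gripper_width: 0.0251
finger_force: 60.0
```

play_rows(steps=[[0,[0,0,0.003],[0,0.005,0]],[0,[0,0,0.007],[0,0.01,0]],[0,[0,0,0.01],[0,0.015,0]],[0,[0,0,0.013],[0,0.019,0]],[0,[0,0,0.013],[0,0.019,0]]])

```text
t: 15.72
tool_pos: [0.5153, -0.2738, 0.0857]
tcp_rot: [-0.02, 0.922, 0.383, 0.055]
wrist_force: [-5.1, -0.1, 7.7]
gripper_width: 0.0253
finger_force: 60.0
```

play_rows(steps=[[0,[0,0,-0.004],[0,0,0]],[0,[0,0,-0.004],[0,0,0]],[0.45,[0,0,-0.004],[0,0,0]],[0.45,[0,0,-0.004],[0,0,0]],[0.6,[0,0,-0.004],[0,0,0]]], newtons=20)

```text
t: 16.35
tool_pos: [0.5152, -0.2725, 0.0857]
tcp_rot: [-0.021, 0.922, 0.383, 0.055]
wrist_force: [0.6, 0.7, 0.1]
gripper_width: 0.0427
finger_force: 0.0
```

Run:
```python
from fit import *
o=env.get_obs(); print(o['t'],o['tool_pos'],o['wrist_force'],o['gripper_width'])
im=env.get_image('wrist')
cv2.imwrite('pics/w6.png',cv2.resize(im[:300,120:520],(800,600),interpolation=cv2.INTER_CUBIC)[:,:,::-1])
```

```text
16.35 [ 0.51515437 -0.27245216  0.08565235] [0.6237581  0.66241484 0.08397659] 0.04271293409738666
```

View pics/w6.png

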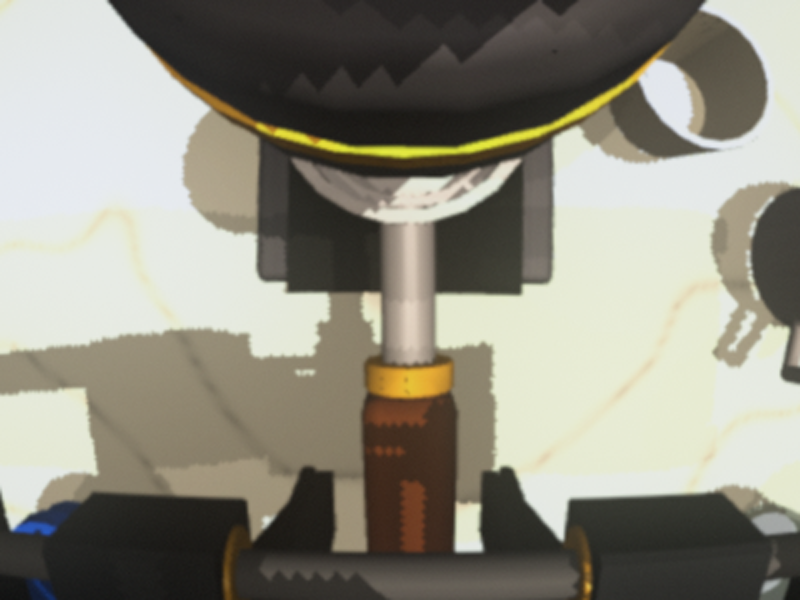

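play_rows(steps=[[0.7,[0,0,-0.02],[0,0,0]],[0.7,[0,0,-0.1],[0,0,0]],[0.7,[-0.05,0,-0.2],[0,-0.01,0]],[0.7,[-0.1,0,-0.32],[0,-0.03,0]],[0.7,[-0.15,0,-0.44],[0,-0.037,0]]])

```text
t: 17.02
tool_pos: [0.445, -0.3418, 0.2938]
tcp_rot: [0.002, 0.923, 0.384, 0.001]
wrist_force: [0.6, -0.8, 0.6]
gripper_width: 0.0606
finger_force: 0.0
```

```bash
python3 -c "
from h import *
o=env.get_obs(); print(o['tool_pos'])
go((.50,-.30,.41),20,pitch=0)"
```

```text
[ 0.44503503 -0.34177841  0.29382019]
shift [0.1369, 0.0199, -0.2322] turn [0.0013, -0.0004, 0.1396]
```

play_rows(steps=[[0.7,[0.0,0.0,-0.1],[0,0,0.04]],[0.7,[0.03,0.01,-0.22],[0,0,0.08]],[0.7,[0.137,0.02,-0.24],[0,0,0.12]],[0.7,[0.137,0.02,-0.24],[0,0,0.14]],[0.7,[0.137,0.02,-0.24],[0,0,0.14]]])

```text
t: 17.65
tool_pos: [0.5008, -0.2996, 0.412]
tcp_rot: [0.001, 0.985, 0.173, 0.002]
wrist_force: [-0.3, -0.8, 0.2]
gripper_width: 0.0608
finger_force: 0.0
```

```bash
python3 -c "
from h import *
o=env.get_obs(); print(o['tool_pos'])
go((.645,-.195,.40),0,pitch=0)"
```

```text
[ 0.50077879 -0.29964157  0.41199374]
shift [0.3425, -0.0983, 0.0247] turn [0.0008, -0.0011, 0.1109]
```

play_rows(steps=[[0.7,[0.1,-0.03,0.0],[0,0,0.05]],[0.7,[0.22,-0.06,0.01],[0,0,0.1]],[0.7,[0.33,-0.09,0.02],[0,0,0.11]],[0.7,[0.342,-0.098,0.0247],[0,0,0.11]],[0.7,[0.342,-0.098,0.0247],[0,0,0.11]]])

```text
t: 18.27
tool_pos: [0.6443, -0.1959, 0.3986]
tcp_rot: [0.001, 1.0, 0.001, 0.001]
wrist_force: [0.3, 0.4, 0.8]
gripper_width: 0.061
finger_force: 0.0
```

Run:
```python
from h import *
o=env.get_obs(); m=env.camera_model('wrist'); im=env.get_image('wrist'); print(o['t'],o['tool_pos'])
u=pj('wrist',(.659,-.195,.334),m); v=pj('wrist',(.589,-.195,.301),m); print(u,v)
for w in (u,v): cv2.circle(im,tuple(int(round(x)) for x in w),3,(255,0,0),1)
print([(np.round(d['bbox']),d['score']) for d in env.recognise('crank_knob','wrist')])
go((.659,-.195,.302),0)
cv2.imwrite('pics/w7.png',im[:,:,::-1])
```

```text
18.275 [ 0.644338   -0.19594583  0.39861215]
[322.10327655 186.64810577] [322.04353618 245.49141533]
[(array([309., 167., 342., 198.]), 0.83)]
shift [0.0296, -0.0045, 0.196] turn [0.0007, -0.0011, 0.0002]
```

View pics/w7.png

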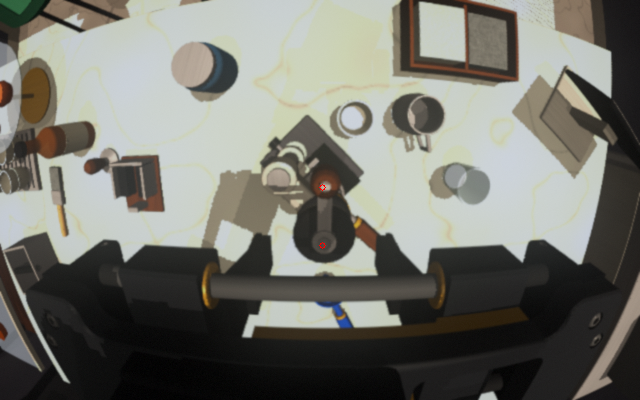

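play_rows(steps=[[0.7,[0.03,0,0.06],[0,0,0]],[0.7,[0.03,0,0.14],[0,0,0]],[0.7,[0.03,0,0.19],[0,0,0]],[0.7,[0.03,0,0.192],[0,0,0]],[0.3,[0.03,0,0.192],[0,0,0]]], newtons=15)

```text
t: 19.0
tool_pos: [0.6601, -0.1971, 0.3055]
tcp_rot: [0.001, 1.0, 0.0, 0.003]
wrist_force: [-0.2, 0.3, -0.5]
gripper_width: 0.0566
finger_force: 0.0
```

play_rows(steps=[[0,[0,0,0],[0,0,0]],[0,[0,0,0],[0,0,0]],[0,[0,0,0],[0,0,0]],[0,[0,0,0],[0,0,0]],[0,[0,0,0],[0,0,0]]], newtons=15)

```text
t: 19.62
tool_pos: [0.6602, -0.1967, 0.3038]
tcp_rot: [0.001, 1.0, 0.0, 0.002]
wrist_force: [-0.5, -2.5, 1.2]
gripper_width: 0.0243
finger_force: 14.3
```

```bash
python3 -c "
import numpy as np
for s in (0,120,240):
  a0=np.radians(s+1.4); print([[round(float(.14*(np.cos(a)-np.cos(a0))),4),round(float(.14*(np.sin(a)-np.sin(a0))),4)] for a in a0+np.radians([24,48,72,96,120])])"
```

```text
[[-0.0135, 0.0566], [-0.0488, 0.1029], [-0.1, 0.1307], [-0.158, 0.1354], [-0.2129, 0.1161]]
[[-0.0423, -0.04], [-0.0647, -0.0937], [-0.0632, -0.1519], [-0.0383, -0.2045], [0.0059, -0.2424]]
[[0.0558, -0.0166], [0.1135, -0.0091], [0.1632, 0.0212], [0.1963, 0.0691], [0.207, 0.1263]]
```

play_rows(steps=[[0,[-0.0135,0.0566,0],[0,0,0]],[0,[-0.0488,0.1029,0],[0,0,0]],[0,[-0.1,0.1307,0],[0,0,0]],[0,[-0.158,0.1354,0],[0,0,0]],[0,[-0.2129,0.1161,0],[0,0,0]]], newtons=20)

```text
t: 20.25
tool_pos: [0.5537, -0.2566, 0.3035]
tcp_rot: [0.002, 1.0, -0.0, 0.003]
wrist_force: [5.3, -1.5, 3.2]
gripper_width: 0.0236
finger_force: 20.0
```

play_rows(steps=[[0,[-0.0423,-0.04,0],[0,0,0]],[0,[-0.0647,-0.0937,0],[0,0,0]],[0,[-0.0632,-0.1519,0],[0,0,0]],[0,[-0.0383,-0.2045,0],[0,0,0]],[0,[0.0059,-0.2424,0],[0,0,0]]])

```text
t: 20.88
tool_pos: [0.5567, -0.1343, 0.3035]
tcp_rot: [0.003, 1.0, 0.0, 0.002]
wrist_force: [3.6, -18.1, -1.9]
gripper_width: 0.0237
finger_force: 20.0
```

play_rows(steps=[[0,[0.0558,-0.0166,0],[0,0,0]],[0,[0.1135,-0.0091,0],[0,0,0]],[0,[0.1632,0.0212,0],[0,0,0]],[0,[0.1963,0.0691,0],[0,0,0]],[0,[0.207,0.1263,0],[0,0,0]]])

```text
t: 21.5
tool_pos: [0.6605, -0.1941, 0.3035]
tcp_rot: [-0.001, 1.0, 0.002, 0.001]
wrist_force: [-6.8, 5.0, 3.4]
gripper_width: 0.0238
finger_force: 20.0
```

Run:
```python
from h import *
o=env.get_obs(); print(o['tool_pos'],o['wrist_force'],o['gripper_width'],rot(o).as_rotvec())
im=env.get_image('scene'); print([(np.round(d['bbox']),d['score']) for d in env.recognise('crank_knob','scene')])
cv2.imwrite('pics/s8.png',cv2.resize(im[110:270,220:440],(800,582),interpolation=cv2.INTER_CUBIC)[:,:,::-1])
```

```text
[ 0.66049778 -0.19408357  0.30345275] [-6.82012217  5.02727257  3.35353998] 0.02381215954740097 [-3.1391187  -0.00585041 -0.00358523]
[]
```

View pics/s8.png

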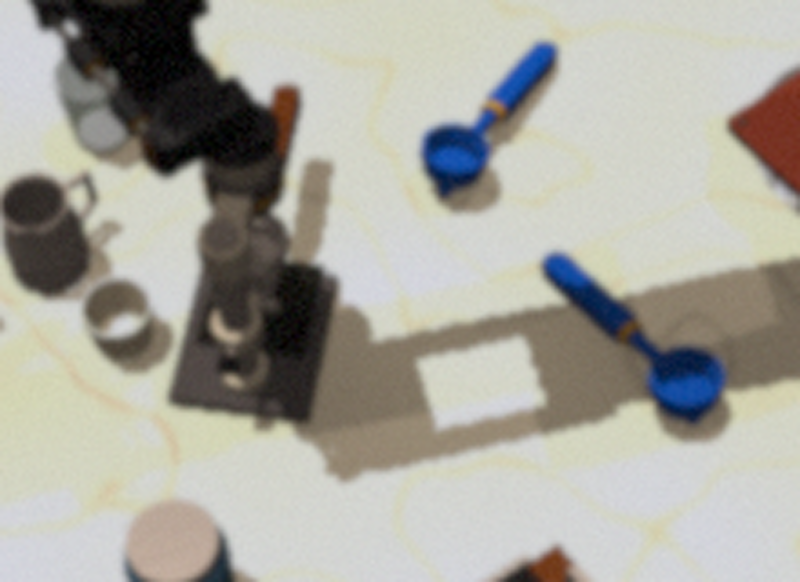

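play_rows(steps=[[0,[-0.0135,0.0566,0],[0,0,0]],[0,[-0.0488,0.1029,0],[0,0,0]],[0,[-0.1,0.1307,0],[0,0,0]],[0,[-0.158,0.1354,0],[0,0,0]],[0,[-0.2129,0.1161,0],[0,0,0]]])

```text
t: 22.22
tool_pos: [0.5536, -0.2565, 0.3035]
tcp_rot: [0.003, 1.0, -0.0, 0.003]
wrist_force: [5.1, -2.4, 3.2]
gripper_width: 0.0236
finger_force: 20.0
```

play_rows(steps=[[0,[-0.0423,-0.04,0],[0,0,0]],[0,[-0.0647,-0.0937,0],[0,0,0]],[0,[-0.0632,-0.1519,0],[0,0,0]],[0,[-0.0383,-0.2045,0],[0,0,0]],[0,[0.0059,-0.2424,0],[0,0,0]]])

```text
t: 22.85
tool_pos: [0.5567, -0.1342, 0.3035]
tcp_rot: [0.003, 1.0, 0.0, 0.002]
wrist_force: [4.5, -17.9, -2.0]
gripper_width: 0.0236
finger_force: 20.0
```

play_rows(steps=[[0,[0.0558,-0.0166,0],[0,0,0]],[0,[0.1135,-0.0091,0],[0,0,0]],[0,[0.1632,0.0212,0],[0,0,0]],[0,[0.1963,0.0691,0],[0,0,0]],[0,[0.207,0.1263,0],[0,0,0]]])

```text
t: 23.48
tool_pos: [0.6605, -0.194, 0.3035]
tcp_rot: [-0.001, 1.0, 0.002, 0.001]
wrist_force: [-6.1, 5.5, 5.8]
gripper_width: 0.0231
finger_force: 20.0
```

play_rows(steps=[[0,[0,0,0],[0,0,0]],[0.7,[0,0,0],[0,0,0]],[0.7,[0,0,0],[0,0,0]],[0.7,[0,0,0],[0,0,0]],[0.7,[0,0,0],[0,0,0]]])

```text
t: 24.1
tool_pos: [0.66, -0.1952, 0.3032]
tcp_rot: [0.0, 1.0, 0.001, 0.002]
wrist_force: [-0.4, -0.3, 0.6]
gripper_width: 0.0551
finger_force: 0.0
```

play_rows(steps=[[0.7,[0,0,-0.04],[0,0,0]],[0.7,[0,0,-0.12],[0,0,0]],[0.7,[0,0,-0.18],[0,0,0]],[0.7,[-0.02,0,-0.2],[0,0,0]],[0.7,[-0.02,0,-0.2],[0,0,0]]])

```text
t: 24.72
tool_pos: [0.6493, -0.196, 0.4048]
tcp_rot: [0.001, 1.0, 0.001, 0.003]
wrist_force: [-0.1, -0.6, -0.8]
gripper_width: 0.0606
finger_force: 0.0
```

Run:
```python
from h import *
o=env.get_obs(); print(o['t'],o['tool_pos'],o['wrist_force'],o['gripper_width'])
im=env.get_image('wrist'); print([(np.round(d['bbox']),d['score']) for d in env.recognise('crank_knob','wrist')])
cv2.imwrite('pics/w9.png',im[:,:,::-1])
```

```text
24.725 [ 0.64934166 -0.19598804  0.40475653] [-0.09587813 -0.55900614 -0.77243977] 0.060631209299779144
[(array([314., 171., 341., 201.]), 0.93)]
```

View pics/w9.png

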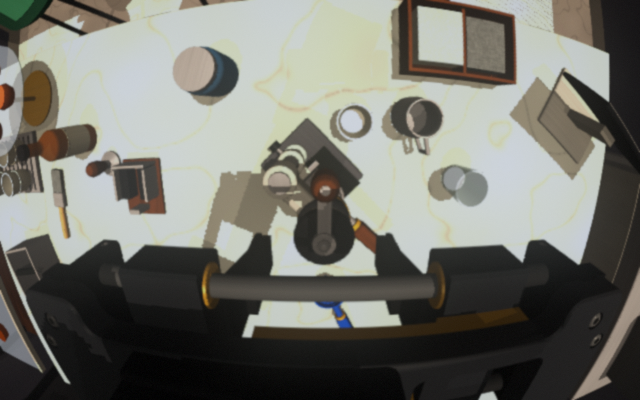

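The wrist picture shows the crank back at its start angle after two turns, with the knob at (326,186). The portafilter's handle is unmoved at (365,235), and the bystanders are in place.

```bash
python3 -c "
from workcell import env
print(env.sign_off())"
```

```text
the job is handed in; nothing more can be done
None
```

The portafilter hangs home under the clip in the grinder's fork, the crank has been turned two full turns clockwise and let go, and the job is handed in at about 25 s; no verdict came back.

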